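# Open the spring-balanced steamer lid and hold it half open

## Robot

A 6-joint arm with a two-finger parallel gripper is mounted at the origin on the work surface. World frame = base frame: x ahead of the robot, y to its left, z up, the work surface at z = 0. Lengths are in m, angles in rad, forces in N, time in s.
With the tool pointing down it reaches from about 0.35 to 0.85 m from the base axis. Payload 8.1 kg.
Tool frame: the origin (TCP) lies midway between the tips of the shut fingers; the grasp point (between the pads) lies 19 mm behind it; z points along the fingers, y is the direction in which the jaws open and shut (so a half turn about z gives the same grasp; the last joint's range is limited). The gripper opens to 93 mm and grips with 3 to 60 N. Pads are 15 mm wide; open, the fingers measure 128 mm over their backs; the gripper's body (75 mm by 188 mm) begins 65 mm behind the grasp point.
Start: joints at [-1.222, 0.13, 1.488, -0, 1.523, -0.085], TCP at [0.252, -0.544, 0.219] pointing down, gripper open.
Joint ranges: [-2.96, 2.96], [-0.89, 2.26], [0.02, 2.5], [-1.34, 4.48], [0, 2.73], [-2.66, 2.66]. Speed limits (rad/s): [2.39, 2.39, 2.79, 3.14, 3.14, 3.14].

## Interface

Orientations are given as a rotation vector (axis times angle).
In Python, from plant import monitor, eyes, ticket gives the robot as it stands.
- The arm moves only by the tool send_rows, never from a script. Its argument "motion" is a list of rows, each a list of 2 entries, a list of its own where there are three numbers: the shift along the tool's x, y, z in m, then the turn about the tool's z in degrees. In form: [[[dx, dy, dz], twist], ...]. A call has 1 to 12 rows; each row is the pose to reach, as a shift and turn from the pose commanded when the call began, along the tool's axes at that moment; what a row does not reach only later rows make up. A row lasts 1/8 s, in which the tool goes at most 62.5 mm and 10.7 degrees, less where a joint would pass 70% of its speed; a pose out of reach is approached as far as the arm can. A call with a gripper value outside its range is refused whole. "jaw" is the finger opening in m, from 0 to 0.093, set as the call begins (left out, the last holds). The fingers move at their own pace and stop on an object; "squeeze" is the grip in N (left out, the last holds). Time passes only in rows, so rows that repeat a pose let the fingers close. It gives the time, the measured TCP pose, the force and the opening at its end, in the units of the state.
- monitor.read_state(): the state, without advancing time (a new reading comes with each control period).
- eyes.read_camera(name): name is "scene" or "top" or "wrist"; returns the picture (400x640x3 uint8, red, green, blue); there is no depth.
- eyes.camera_model(name): a dict with "mtx" (3x3 intrinsics, pixels), "k1" (the pictures are not rectified: a ray, as slopes to the right and down, at radius r is drawn at 1 + k1 r^2 times it, then the intrinsics apply), "cam_to_world" (4x4, takes a point from camera to world coordinates); the wrist camera has in their place "mount" (4x4, takes a point from camera to tool coordinates, whose origin is the TCP and whose axes are the flange's). Camera axes: x right, y down, z forward; pixel columns grow to the right and rows downward; lengths in m; the calibration is good to about 2 mm. A picture is of the moment at which its call begins: read the wrist's pose just before it. camera_model takes no time and is no camera call.
- ticket.close_job(): hands the job in, once; it reports no verdict.
The state is a dict: "t": time; "q": joint angles; "dq": joint speeds; "joint_torque": joint torques, N m; "tool_pos": TCP position; "orientation": TCP orientation; "force": force on the tool from outside, world axes, zero at the start; "wrist_torque": the same for the moment, N m; "opening": finger opening in m.
Only numpy, scipy, OpenCV 4.12 (cv2) and the standard library are available. Lean on these libraries where they do the work, as an engineer would, in place of code of your own. Each camera call takes 0.05 s, during which the arm holds its last target.

## Task

The cakes are cooked: take the red hold-down weight off the steamer's lid and stand it back in its own red slot on the weight rack. Then raise the lid by its front handle past the point where its springs take over, so that the wet drains off it to the back, but do not let it fly open; ease it back, without dropping it, until the handle is a few centimetres below that point, and keep hold of it there, still, so that a workmate can reach in under it: finish while holding the lid. Leave the other weights and the tins alone.

Things in the scene. Friction and masses are not known exactly. Their poses are not given: they have to be found in the camera images.
- weight_red_center (a point): Centre of the red-marked hold-down weight: a round dark cast-iron disc, 64 mm diameter and 28 mm high, with a red band, and on it a red grip knob (26 mm diameter, its 26 mm tall side from 40 to 66 mm above the underside, on a thin 16 mm neck). 66 mm high over all; this point is on its axis 33 mm above its underside. Weighs 0.5 to 0.75 kg. It starts standing on the steamer's lid.
- slot_red: The red weight's own storage slot on the wooden rack: a red round cup, fixed, inside diameter 74 mm, floor 4 mm thick, rim 16 mm above its underside (12 mm deep inside). Origin: centre of its underside, 14 mm above the table; z up. The three coloured cups stand in a row at 100 mm spacing in any order.
- slot_blue: Blue cup on the rack for the small weight (inside diameter 62 mm), same make; it holds the blue weight. Origin: centre of its underside.
- slot_yellow: Yellow cup on the rack for the large weight (inside diameter 86 mm), same make; it holds the yellow weight. Origin: centre of its underside.
- steamer: Shallow stainless countertop steaming cabinet, fixed: 240 mm deep (its x), 320 mm wide (its y), 100 mm high to the rim, six tins of cooked cake inside. Origin: centre of its underside on the table; z up; its x axis points from the front (handle side, towards the robot) to the hinge at the back.
- lid_hinge (a point): A point on the lid's hinge axis, at the middle of the steamer's back rim, 120 mm behind the steamer's centre, 100 mm above the table. The axis runs along the steamer's y.
- lid_handle (a point): Centre of the lid's handle: a black round bar, 14 mm diameter and 136 mm long, parallel to the steamer's y, carried on two 10 mm rods at its ends. Its centre is 285 mm from the hinge axis (measured along the lid) and 12 mm above the lid's underside; a clear gap of 38 mm lies between bar and lid edge. The lid itself is a flat 240 x 320 x 18 mm steel slab with its upper side 118 mm above the table when shut.
- lid (a joint): Angle of the steamer lid, rad: 0 shut, growing as the front edge rises; its stop is at 1.45. Torsion springs in the hinge carry most of the lid's weight. Its balance point is at 0.75: below that the lid sinks shut by itself, above it the springs throw it open to the stop by themselves. The push needed at the handle is about 2 N when shut, falls to nothing at the balance point and turns to about 3 N the other way at 1.2.
- weight_blue_center (a point): Centre of the small blue-marked weight in its cup on the rack (52 mm diameter disc, 26 mm high, same 26 mm knob, 64 mm over all; point on its axis half-way up). Bystander.
- weight_yellow_center (a point): Centre of the large yellow-marked weight in its cup on the rack (76 mm diameter disc, 30 mm high, same 26 mm knob, 68 mm over all; point on its axis half-way up). Bystander.
- cake_tin_center (a point): Centre of a loose open steel tin full of firm brown cake, 72 mm diameter, 80 mm high, on the table left of the steamer. Bystander.
- empty_tin_center (a point): Centre of a loose empty steel tin, 72 mm diameter, 80 mm high, on the table right of the rack. Bystander.
Not all that is in view belongs to the job. There is more than one size of the part that bears weight_red_center; the job needs the middle-sized.

How it is judged:
On the way, in this order (a step that is already met when the one before it is completed fails the run):
1. the red weight stands released in its own red slot, with the lid still shut (horizontal distance between weight_red_center and slot_red below 0.01 m and z of weight_red_center in the frame of slot_red between 0.032 and 0.041 m and angle between weight_red_center's own z axis and vertical below 0.12 rad and contact force between weight_red and the fingers below 0.1 N and value of joint lid below 0.1 rad), for 0.3 s.
2. the lid has been raised past its balance point (value of joint lid above 0.82 rad), for 0.1 s.
3. the lid has been brought back and is held just below its balance point (value of joint lid between 0.47 and 0.71 rad and contact force between lid and the fingers above 0.05 N), for 0.2 s.
At the end, for the whole second after the job is handed in: Fingers hold the lid still (over 0.05 N, under 0.05 rad/s) at 0.47 to 0.71 rad, about 1 to 8 cm at the handle below its balance point, after it was past 0.82. The red weight is upright on the floor of the red slot, within 10 mm of centre; other weights and tins moved under 20 mm (all of step 3 and horizontal distance between weight_red_center and slot_red below 0.01 m and z of weight_red_center in the frame of slot_red between 0.032 and 0.041 m and angle between weight_red_center's own z axis and vertical below 0.12 rad and velocity of joint lid between -0.05 and 0.05 rad/s and contact force between weight_red and anything else above 2 N and distance of each of weight_blue_center, weight_yellow_center, cake_tin_center, empty_tin_center from where it was at the start of the episode below 0.02 m); the arm keeps its last pose, push and grip.
It fails at once if the lid flies open (beyond 1.25 rad, towards its stop) (value of joint lid above 1.25 rad).
It fails at once if the lid is dropped (closing faster than 1.5 rad/s) (velocity of joint lid below -1.5 rad/s).
It fails at once if one of the other weights or tins is pushed more than 20 mm (distance of any of weight_blue_center, weight_yellow_center, cake_tin_center, empty_tin_center from where it was at the start of the episode above 0.02 m).
It also fails if it takes over 66 s, if anything falls off the work surface, if the arm or the gripper's body presses on something with over 40 N, if the wrist force passes 120 N, or if a joint passes its speed limit or range.

## Working session

There is one attempt and no reset: what is moved stays moved. The work goes in short steps, Python scripts to look and compute and a tool call to move; the robot and the scene stay as the last step left them, time stands still between calls to the robot, and variables do not carry over. Pictures are saved under pics/ and viewed, and the job is handed in when it is done.

Besides the shell and the picture viewer there is one more tool, called after "Emit:" as name(argument=value, ...), one argument or row to a line, values as JSON. send_rows: Moves the arm, as the interface text tells. Its arguments: {"type":"object","properties":{"motion":{"type":"array","items":{"type":"array"}},"jaw":{"type":"number"},"squeeze":{"type":"number"}},"required":["motion"]}

```bash
ls; mkdir -p pics; python3 - <<'E'
from plant import monitor, eyes
import cv2
s=monitor.read_state();print(s)
for n in ("scene","top"):
    print(eyes.camera_model(n))
    cv2.imwrite(f"pics/{n}0.png",eyes.read_camera(n)[:,:,::-1])
print(eyes.camera_model("wrist"))
E
```

```text
pics
{'t': 0.0, 'q': array([-1.22241138e+00,  1.31153786e-01,  1.48923222e+00, -8.92750937e-06,
        1.52298330e+00, -8.54274658e-02]), 'dq': array([-0.00033867,  0.00234163,  0.00083561, -0.00020728, -0.00016816,
        0.00084644]), 'joint_torque': array([ 1.47788909e-03, -5.59838176e+01, -4.91757131e+01,  7.67371687e-02,
        3.52833420e-02, -1.16369929e-04]), 'tool_pos': array([ 0.25201575, -0.54390773,  0.21761769]), 'orientation': array([-3.06625958e+00, -6.75721995e-01,  3.79541346e-04]), 'force': array([ 0.35833706,  0.03210909, -0.14979403]), 'wrist_torque': array([0.04188135, 0.02678647, 0.00974442]), 'opening': 0.09319403094987842}
{'mtx': array([[400.82439888,   0.        , 323.53512601],
       [  0.        , 400.82439888, 198.92253047],
       [  0.        ,   0.        ,   1.        ]]), 'k1': -0.05354249890013298, 'cam_to_world': array([[ 0.79942696,  0.46769929, -0.37705957,  0.98553778],
       [ 0.6005139 , -0.60401917,  0.52396937, -0.55239335],
       [ 0.0173089 , -0.64530475, -0.76372913,  0.91801602],
       [ 0.        ,  0.        ,  0.        ,  1.  
[... 305 characters left out ...]
95388, -0.00321199, -0.0081522 ],
       [ 0.00606896, -0.17126362, -0.98520655,  1.45090353],
       [ 0.        ,  0.        ,  0.        ,  1.        ]])}
{'mtx': array([[310.80005724,   0.        , 317.97514839],
       [  0.        , 310.80005724, 203.06808185],
       [  0.        ,   0.        ,   1.        ]]), 'k1': -0.027855652777920237, 'mount': array([[ 1.21714746e-03, -9.60454830e-01, -2.78433183e-01,
         7.77995085e-02],
       [ 9.99999123e-01,  1.02350852e-03,  8.40821808e-04,
        -1.37147239e-03],
       [-5.22592633e-04, -2.78433962e-01,  9.60455234e-01,
        -1.66660353e-01],
       [ 0.00000000e+00,  0.00000000e+00,  0.00000000e+00,
         1.00000000e+00]])}
```

View pics/scene0.png

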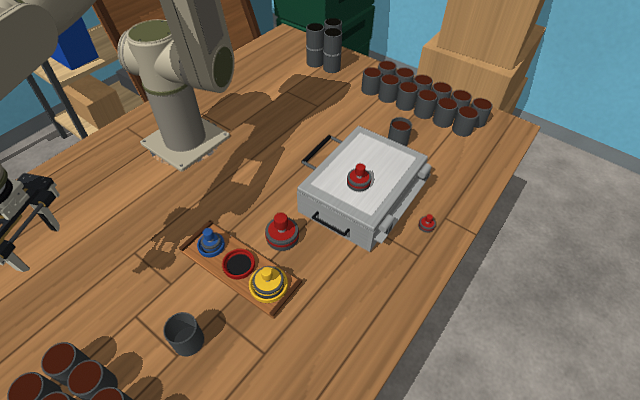

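View pics/top0.png

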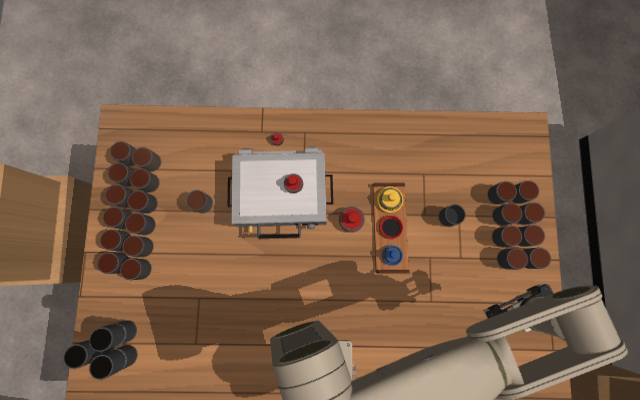

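Red candidates in the top view are the one on the lid (293,183), a larger one standing on the table (351,219) and a small one behind the steamer (277,139). The one on the lid fits the description, and I'll check it in a crop. For the handle, the front bar is near (279,235); the side loops at (229,190) and (331,190) belong to the cabinet.

```bash
cat > h.py <<'E'
import numpy as np, cv2
from plant import monitor, eyes
from scipy.spatial.transform import Rotation as R
def T_tool():
    s=monitor.read_state();T=np.eye(4);T[:3,:3]=R.from_rotvec(s['orientation']).as_matrix();T[:3,3]=s['tool_pos'];return T
def ray(m,px,T=None):
    C=T@m['mount'] if T is not None else m['cam_to_world']
    p=np.linalg.solve(m['mtx'],[px[0],px[1],1.])[:2]
    u=p.copy()
    for _ in range(20): u=p/(1+m['k1']*(u@u))
    d=C[:3,:3]@np.array([u[0],u[1],1]);return C[:3,3],d
def onz(m,px,z,T=None):
    o,d=ray(m,px,T);return o+d*(z-o[2])/d[2]
def proj(m,P,T=None):
    C=T@m['mount'] if T is not None else m['cam_to_world']
    c=np.linalg.inv(C)@np.append(P,1);u=c[:2]/c[2];u=u*(1+m['k1']*(u@u))
    return (m['mtx']@np.append(u,1))[:2]
def tri(r1,r2):
    (o1,d1),(o2,d2)=r1,r2
    A=np.stack([d1,-d2],1);t=np.linalg.lstsq(A,o2-o1,rcond=None)[0]
    a=o1+d1*t[0];b=o2+d2*t[1];return (a+b)/2,np.linalg.norm(a-b)
def shift(P,T=None):
    """world point for TCP -> shift in tool axes"""
    T=T_tool() if T is None else T
    return T[:3,:3].T@(np.array(P)-T[:3,3])
E
python3 - <<'E'
from h import *
t=cv2.imread('pics/top0.png');s=cv2.imread('pics/scene0.png')
a=cv2.resize(t[130:280,215:425],None,fx=3.7,fy=3.7,interpolation=cv2.INTER_CUBIC)
cv2.imwrite('pics/c1.png',a)
a=cv2.resize(s[110:330,170:450],None,fx=2.7,fy=2.7,interpolation=cv2.INTER_CUBIC)
cv2.imwrite('pics/c2.png',a)
for n,im in (('top',t),('scene',s)):
    hsv=cv2.cvtColor(im,cv2.COLOR_BGR2HSV)
    for c,(lo,hi) in dict(red=(0,6),red2=(175,180),blue=(100,125),yel=(22,32)).items():
        m=cv2.inRange(hsv,(lo,170,70),(hi,255,255))
        k,l,st,ce=cv2.connectedComponentsWithStats(m)
        for i in range(1,k):
            if st[i,4]>25: print(n,c,st[i],ce[i].round(1))
E
```

```text
top red [272 134  10   9  69] [276.6 137.9]
top red [286 176  15  14 169] [293.  182.3]
top red [342 209  20  20 311] [351.6 218.5]
top red [379 216  24  23 188] [390.9 226.6]
scene red [350 164  19  19 239] [359.2 174. ]
scene red [347 178  22  10  32] [356.3 184.8]
scene red [268 213  27  27 500] [281.  227.2]
scene red [421 214  13  13 104] [427.6 220.5]
scene red [267 234  32  13  56] [283.4 242.9]
scene red [222 249  33  30 350] [237.9 262.5]
scene blue [  51   17   47   53 1380] [74.7 46.4]
scene blue [203 228  15  18 152] [208.7 236.9]
scene blue [198 236  26  21 130] [210.  249.7]
scene yel [255 267  26  24 471] [267.4 278.7]
scene yel [249 270  39  33 308] [269.1 291.2]
```

View pics/c1.png

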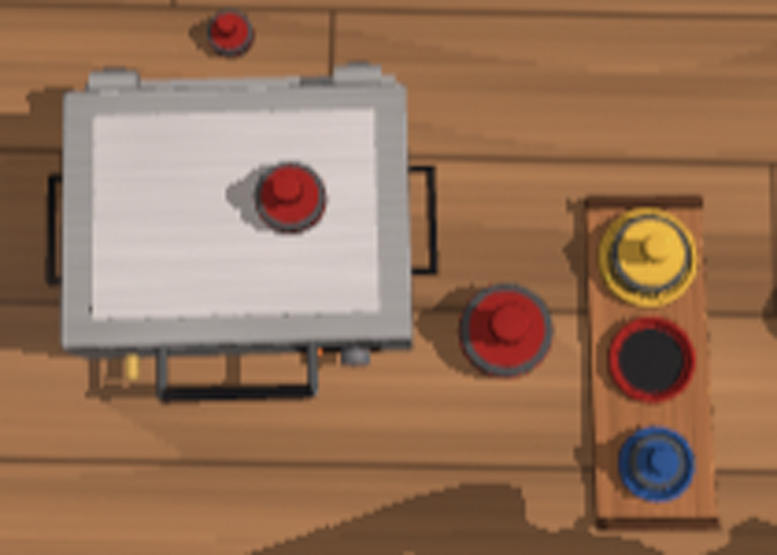

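View pics/c2.png

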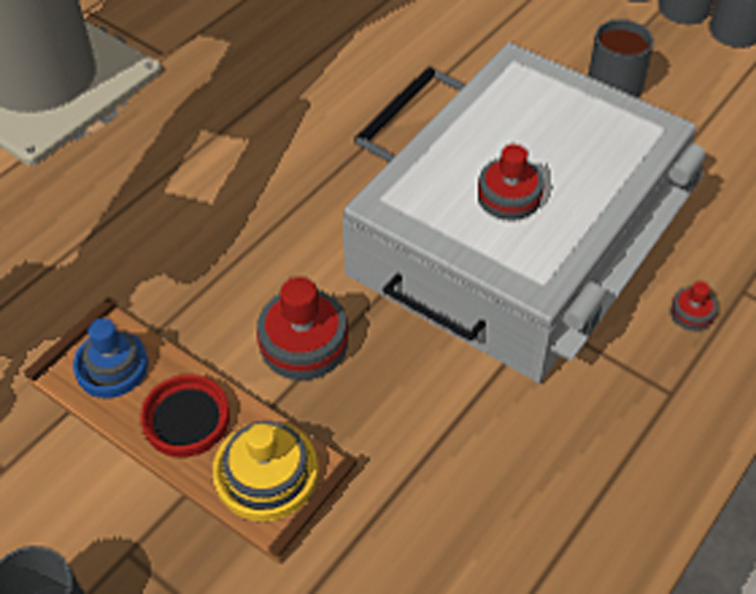

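```bash
python3 - <<'E'
from h import *
mt=eyes.camera_model('top');ms=eyes.camera_model('scene')
c1=lambda p:np.array(p)/3.7+[215-.36,130-.36]
c2=lambda p:np.array(p)/2.7+[170-.3,110-.3]
for n,a,b,z in [('knobtop',(287,186),(514,153),.184),('rim',(651,360),(185,416),.030),('barL',(165,395),(432,72),.112),('barR',(313,392),(362,138),.112),
  ('bigred knob',(510,322),(300,288),None),('lidFL',(62,348),None,.118),('lidFR',(412,347),(345,213),.118),('lidBL',(64,93),None,.118),('lidBR',(406,86),(548,320),.118),
  ('yel knob',(655,243),(263,432),.014+.004+.068),('blue knob',(657,455),(104,330),.082)]:
    if z: print(n,'top',onz(mt,c1(a),z).round(4), 'scene' ,onz(ms,c2(b),z).round(4) if b else '')
    if b: 
        p,e=tri(ray(mt,c1(a)),ray(ms,c2(b)));print('   tri',p.round(4),round(e,4))
E
```

```text
knobtop top [0.6324 0.1    0.184 ] scene [0.6317 0.097  0.184 ]
   tri [0.6317 0.0993 0.1825] 0.0025
rim top [ 0.5005 -0.2427  0.03  ] scene [ 0.5051 -0.2495  0.03  ]
   tri [ 0.5007 -0.2452  0.0204] 0.0025
barL top [0.4533 0.2102 0.112 ] scene [0.4529 0.211  0.112 ]
   tri [0.4533 0.2102 0.1128] 0.0004
barR top [0.4581 0.0768 0.112 ] scene [0.4571 0.0801 0.112 ]
   tri [0.4585 0.0772 0.1149] 0.0016
   tri [ 0.5269 -0.1023  0.0943] 0.0002
lidFL top [0.4937 0.3038 0.118 ] scene 
lidFR top [ 0.4998 -0.012   0.118 ] scene [ 0.5139 -0.0172  0.118 ]
   tri [ 0.5034 -0.0099  0.1035] 0.006
lidBL top [0.7314 0.3155 0.118 ] scene 
lidBR top [ 0.744  -0.0023  0.118 ] scene [ 0.7435 -0.005   0.118 ]
   tri [ 0.7437 -0.003   0.1164] 0.0021
yel knob top [ 0.605  -0.2385  0.086 ] scene [ 0.6008 -0.2384  0.086 ]
   tri [ 0.6034 -0.2388  0.0898] 0.0027
blue knob top [ 0.408  -0.2386  0.082 ] scene [ 0.4064 -0.2469  0.082 ]
   tri [ 0.4059 -0.2424  0.0776] 0.0076
```

The crop confirms it: the red weight on the lid is the middle size, standing on the steamer, and the empty red cup is the middle one on the rack. The tool can't tilt, so I'll pinch a handle rod with the jaws along the steamer's y. First I hover over the slot and look.

```bash
python3 - <<'E'
from h import *
print(shift([.50,-.243,.27]).round(4), T_tool()[:3,:3].round(3))
E
```

```text
[ 0.3515 -0.1689 -0.052 ] [[ 0.907  0.42  -0.001]
 [ 0.42  -0.907  0.002]
 [ 0.    -0.002 -1.   ]]
```

Emit:
send_rows(
  motion=[
    [[0.05, -0.025, -0.052], -10],
    [[0.11, -0.05, -0.052], -20],
    [[0.16, -0.08, -0.052], -31],
    [[0.21, -0.1, -0.052], -41],
    [[0.26, -0.125, -0.052], -52],
    [[0.31, -0.15, -0.052], -62],
    [[0.351, -0.169, -0.052], -72],
    [[0.351, -0.169, -0.052], -83],
    [[0.351, -0.169, -0.052], -93],
    [[0.351, -0.169, -0.052], -104],
    [[0.351, -0.169, -0.052], -114],
    [[0.351, -0.169, -0.052], -125],
  ],
)

```text
t: 1.6
tool_pos: [0.4994, -0.2434, 0.2701]
orientation: [-0.814, -3.033, -0.0]
force: [0.4, 0.8, -0.8]
opening: 0.093
```

Emit:
send_rows(
  motion=[
    [[0, 0, 0], -10],
    [[0, 0, 0], -20],
    [[0, 0, 0], -30.2],
    [[0, 0, 0], -30.2],
    [[0, 0, 0], -30.2],
  ],
)

```text
t: 2.22
tool_pos: [0.4996, -0.2435, 0.2703]
orientation: [-0.012, -3.141, -0.001]
force: [0.5, 0.0, 0.1]
opening: 0.0928
```

```bash
python3 - <<'E'
from h import *
s=monitor.read_state();print(s['t'],s['q'].round(3),s['tool_pos'].round(4),T_tool()[:3,:3].round(3))
cv2.imwrite('pics/w1.png',eyes.read_camera('wrist')[:,:,::-1])
E
```

```text
2.225 [-0.546 -0.005  1.536  0.     1.611 -2.109] [ 0.4996 -0.2435  0.2703] [[-1.     0.008 -0.   ]
 [ 0.008  1.     0.   ]
 [ 0.     0.    -1.   ]]
```

View pics/w1.png

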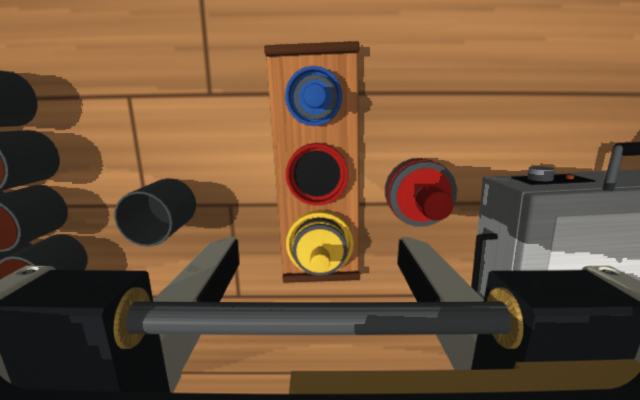

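The wrist view shows the empty red cup centred near (317,174), between blue (314,95) and yellow (319,245).

```bash
python3 - <<'E'
from h import *
T=T_tool();mw=eyes.camera_model('wrist');mt=eyes.camera_model('top')
im=cv2.imread('pics/w1.png');hsv=cv2.cvtColor(im,cv2.COLOR_BGR2HSV)
m=cv2.inRange(hsv,(0,150,60),(6,255,255))|cv2.inRange(hsv,(174,150,60),(180,255,255));m[:,:280]=0;m[:,355:]=0
cs,_=cv2.findContours(m,cv2.RETR_EXTERNAL,cv2.CHAIN_APPROX_NONE);c=max(cs,key=cv2.contourArea)
e=cv2.fitEllipse(c);print(e,onz(mw,e[0],.030,T))
t=cv2.imread('pics/top0.png');h=cv2.cvtColor(t,cv2.COLOR_BGR2HSV)
m=cv2.inRange(h,(0,150,60),(6,255,255))|cv2.inRange(h,(174,150,60),(180,255,255));m[:,:375]=0;m[:,410:]=0
cs,_=cv2.findContours(m,cv2.RETR_EXTERNAL,cv2.CHAIN_APPROX_NONE);c=max(cs,key=cv2.contourArea)
e2=cv2.fitEllipse(c);print(e2,onz(mt,e2[0],.030))
print(tri(ray(mw,e[0],T),ray(mt,e2[0])))
print(shift([.632,.0995,.27]))
E
```

```text
((316.61932373046875, 173.8954315185547), (61.289119720458984, 61.72646713256836), 107.53874969482422) [ 0.49932227 -0.24398035  0.03      ]
((390.7072448730469, 226.83477783203125), (22.473604202270508, 22.992124557495117), 115.65200805664062) [ 0.50088564 -0.24311638  0.03      ]
(array([ 0.50131369, -0.24425444,  0.02168785]), np.float64(0.0009335255275232217))
[-0.13005562  0.34389365  0.00044664]
```

Emit:
send_rows(
  motion=[
    [[-0.02, 0.055, 0], 0],
    [[-0.043, 0.115, 0], 0],
    [[-0.065, 0.17, 0], 0],
    [[-0.087, 0.23, 0], 0],
    [[-0.11, 0.29, 0], 0],
    [[-0.13, 0.344, 0], 0],
    [[-0.13, 0.344, 0], 0],
    [[-0.13, 0.344, 0], 0],
  ],
)

```text
t: 3.28
tool_pos: [0.6307, 0.1, 0.2703]
orientation: [-0.007, -3.141, 0.001]
force: [0.6, 0.1, -0.0]
opening: 0.0929
```

```bash
python3 - <<'E'
from h import *
s=monitor.read_state();T=T_tool();print(s['t'],s['tool_pos'].round(4))
im=eyes.read_camera('wrist')[:,:,::-1];cv2.imwrite('pics/w2.png',im)
mw=eyes.camera_model('wrist')
hsv=cv2.cvtColor(np.ascontiguousarray(im),cv2.COLOR_BGR2HSV)
m=cv2.inRange(hsv,(0,150,60),(6,255,255))|cv2.inRange(hsv,(174,150,60),(180,255,255))
cs,_=cv2.findContours(m,cv2.RETR_EXTERNAL,cv2.CHAIN_APPROX_NONE)
for c in cs:
  if cv2.contourArea(c)>100: e=cv2.fitEllipse(c);print(e,onz(mw,e[0],.146,T))
E
```

```text
3.275 [0.6307 0.1    0.2703]
((367.90478515625, 295.4912109375), (14.203533172607422, 23.763914108276367), 87.31523895263672) [0.74022202 0.15433595 0.146     ]
((317.4631042480469, 197.50668334960938), (51.08321762084961, 51.98191452026367), 80.16802215576172) [0.63164098 0.10078317 0.146     ]
((146.4712371826172, 91.22511291503906), (58.2817268371582, 70.00996398925781), 115.65220642089844) [ 0.53286459 -0.05164897  0.146     ]
((41.292015075683594, 72.61885833740234), (59.323143005371094, 73.95331573486328), 146.96572875976562) [ 0.51538668 -0.14542684  0.146     ]
```

View pics/w2.png

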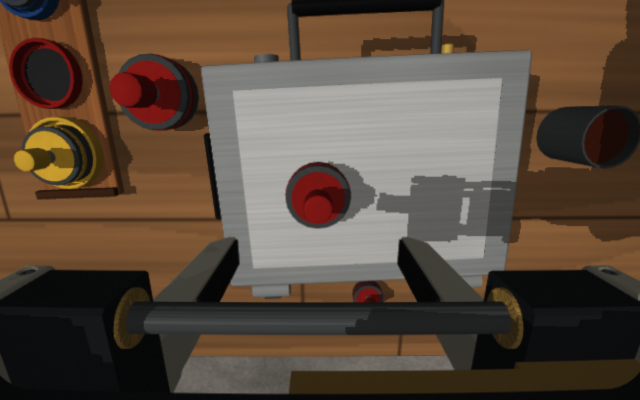

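The weight's disc centre is at (317,197) and its knob at (317,207), which agrees with the earlier estimate. Now I descend and grip.

Emit:
send_rows(
  motion=[
    [[-0.001, 0, 0.04], 0],
    [[-0.001, 0, 0.08], 0],
    [[-0.001, 0, 0.1], 0],
    [[-0.001, 0, 0.116], 0],
    [[-0.001, 0, 0.116], 0],
    [[-0.001, 0, 0.116], 0],
  ],
)

```text
t: 4.08
tool_pos: [0.6328, 0.1, 0.1563]
orientation: [0.006, 3.139, 0.0]
force: [-0.1, 0.2, 0.5]
opening: 0.0931
```

Emit:
send_rows(
  motion=[
    [[0, 0, 0], 0],
    [[0, 0, 0], 0],
    [[0, 0, 0], 0],
    [[0, 0, 0], 0],
    [[0, 0, 0], 0],
  ],
  jaw=0.0,
  squeeze=35,
)

```text
t: 4.7
tool_pos: [0.6318, 0.1, 0.1546]
orientation: [-0.006, -3.141, 0.0]
force: [0.8, 0.3, -0.3]
opening: 0.0479
```

Emit:
send_rows(
  motion=[
    [[0, 0, 0], 0],
    [[0, 0, 0], 0],
    [[0, 0, 0], 0],
    [[0, 0, 0], 0],
    [[0, 0, 0], 0],
  ],
)

```text
t: 5.32
tool_pos: [0.6319, 0.0998, 0.1546]
orientation: [-0.006, -3.142, 0.0]
force: [-0.9, -1.0, -0.6]
opening: 0.0253
```

Gripped at 25.3 mm, which is the knob's width. Now I lift.

Emit:
send_rows(
  motion=[
    [[0, 0, 0], 0],
    [[0, 0, -0.01], 0],
    [[0, 0, -0.04], 0],
    [[0, 0, -0.08], 0],
    [[0, 0, -0.115], 0],
    [[0, 0, -0.115], 0],
    [[0, 0, -0.115], 0],
  ],
)

```text
t: 6.2
tool_pos: [0.6311, 0.1001, 0.2675]
orientation: [-0.005, -3.139, 0.0]
force: [-0.1, -0.1, -6.8]
opening: 0.0251
```

```bash
python3 - <<'E'
from h import *
s=monitor.read_state();T=T_tool();print(s['t'],s['tool_pos'].round(4),s['force'],s['opening'])
im=eyes.read_camera('wrist')[:,:,::-1];cv2.imwrite('pics/w3.png',im)
mw=eyes.camera_model('wrist')
p=T[:3,3]
for z in (-.006,-.034): print(z,proj(mw,p+[0,0,z],T))
print(shift([.5002,-.2437,.27],T))
E
```

```text
6.2 [0.6311 0.1001 0.2675] [-0.08065284 -0.05846342 -6.80378109] 0.025130327859127475
-0.006 [315.62047853 246.96828957]
-0.034 [315.94740264 230.30602262]
[ 0.12974753 -0.34422263 -0.00215656]
```

View pics/w3.png

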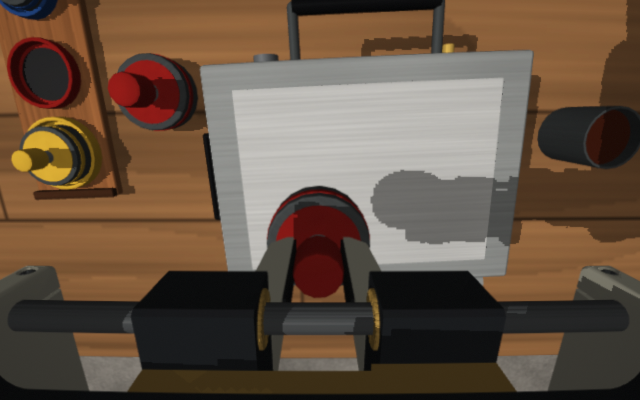

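Lifted: the force shows 6.8 N and the weight hangs upright, with its disc at (319,230). On to the slot.

Emit:
send_rows(
  motion=[
    [[0.02, -0.05, 0], 0],
    [[0.04, -0.105, 0], 0],
    [[0.06, -0.16, 0], 0],
    [[0.085, -0.22, 0], 0],
    [[0.105, -0.28, 0], 0],
    [[0.12, -0.32, 0], 0],
    [[0.13, -0.344, 0], 0],
    [[0.13, -0.344, 0], 0],
    [[0.13, -0.344, 0], 0],
    [[0.13, -0.344, 0], 0],
  ],
)

```text
t: 7.5
tool_pos: [0.5008, -0.2424, 0.2689]
orientation: [-0.003, -3.141, -0.001]
force: [-0.1, 0.6, -5.8]
opening: 0.0255
```

```bash
python3 - <<'E'
from h import *
s=monitor.read_state();T=T_tool();print(s['t'],s['tool_pos'].round(4),s['force'],s['opening'],T[:3,:3].round(3))
print(shift([.5002,-.2437,.10],T))
E
```

```text
7.5 [ 0.5008 -0.2424  0.2689] [-0.105125    0.64941775 -5.80856788] 0.025529707666406595 [[-1.     0.002 -0.001]
 [ 0.002  1.     0.001]
 [ 0.001  0.001 -1.   ]]
[ 0.00048823 -0.00142194  0.16887635]
```

Emit:
send_rows(
  motion=[
    [[0.001, -0.001, 0.05], 0],
    [[0.001, -0.001, 0.1], 0],
    [[0.001, -0.001, 0.15], 0],
    [[0.001, -0.001, 0.184], 0],
    [[0.001, -0.001, 0.184], 0],
    [[0.001, -0.001, 0.184], 0],
    [[0.001, -0.001, 0.184], 0],
  ],
)

```text
t: 8.38
tool_pos: [0.5015, -0.2453, 0.0884]
orientation: [0.005, 3.138, -0.004]
force: [-0.1, 0.8, -6.3]
opening: 0.0254
```

```bash
python3 - <<'E'
from h import *
s=monitor.read_state();T=T_tool();print(s['t'],s['tool_pos'].round(4),s['force'])
a=eyes.read_camera('wrist')[:,:,::-1];b=eyes.read_camera('scene')[:,:,::-1]
cv2.imwrite('pics/w4.png',a)
cv2.imwrite('pics/s4.png',cv2.resize(b[200:320,160:320],None,fx=4,fy=4,interpolation=cv2.INTER_CUBIC))
E
```

```text
8.375 [ 0.5015 -0.2453  0.0884] [-0.09610402  0.82507003 -6.31809402]
```

View pics/w4.png

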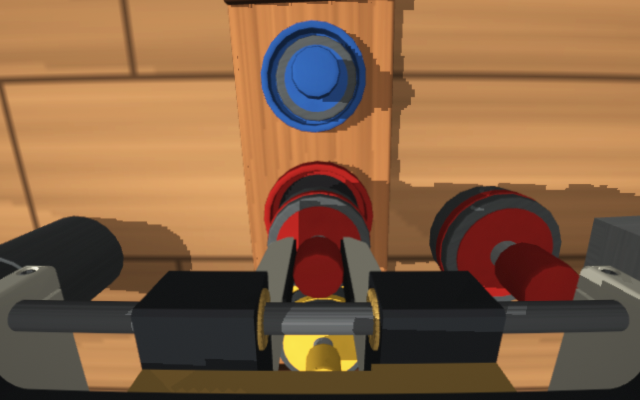

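View pics/s4.png

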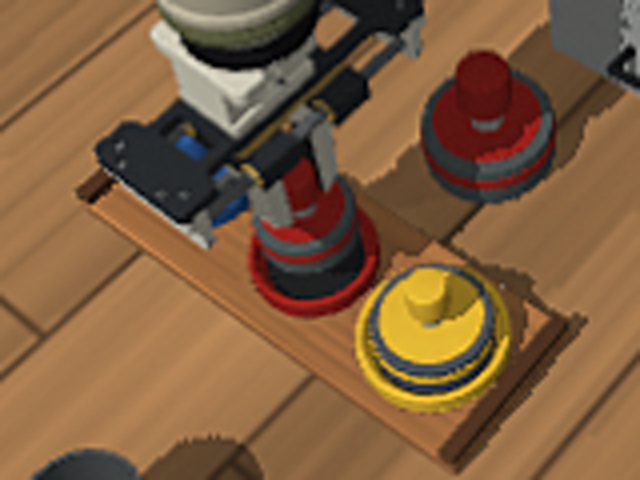

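Weight and cup are lined up in the wrist view (weight 319, cup 319.5 px across). I lower slowly.

Emit:
send_rows(
  motion=[
    [[0.001, 0.001, 0.01], 0],
    [[0.001, 0.001, 0.02], 0],
    [[0.001, 0.001, 0.026], 0],
    [[0.001, 0.001, 0.029], 0],
    [[0.001, 0.001, 0.03], 0],
    [[0.001, 0.001, 0.03], 0],
    [[0.001, 0.001, 0.03], 0],
  ],
)

```text
t: 9.35
tool_pos: [0.4989, -0.2437, 0.056]
orientation: [0.006, 3.141, -0.001]
force: [0.3, 0.1, -5.8]
opening: 0.0255
```

Emit:
send_rows(
  motion=[
    [[0, 0, 0.001], 0],
    [[0, 0, 0.002], 0],
    [[0, 0, 0.003], 0],
    [[0, 0, 0.003], 0],
    [[0, 0, 0.003], 0],
  ],
)

```text
t: 9.98
tool_pos: [0.4997, -0.2436, 0.0548]
orientation: [0.005, 3.14, -0.001]
force: [-4.3, 6.2, 10.1]
opening: 0.0252
```

The force has turned upward at the predicted floor height, so the weight is resting on the cup floor. I release and rise.

Emit:
send_rows(
  motion=[
    [[0, 0, 0], 0],
    [[0, 0, 0], 0],
    [[0, 0, 0], 0],
    [[0, 0, 0], 0],
    [[0, 0, 0], 0],
  ],
  jaw=0.06,
)

```text
t: 10.6
tool_pos: [0.4986, -0.2435, 0.0526]
orientation: [-0.006, -3.142, -0.0]
force: [0.1, -0.2, -0.2]
opening: 0.0601
```

Emit:
send_rows(
  motion=[
    [[0, 0, -0.03], 0],
    [[0, 0, -0.08], 0],
    [[0, 0, -0.13], 0],
    [[0, 0, -0.19], 0],
    [[0, 0, -0.215], 0],
    [[0, 0, -0.215], 0],
    [[0, 0, -0.215], 0],
  ],
)

```text
t: 11.48
tool_pos: [0.4981, -0.2432, 0.2658]
orientation: [-0.006, -3.14, -0.002]
force: [0.6, 0.9, 0.6]
opening: 0.0604
```

```bash
python3 - <<'E'
from h import *
s=monitor.read_state();T=T_tool();print(s['t'],s['tool_pos'].round(4),s['force'])
a=eyes.read_camera('wrist')[:,:,::-1];b=eyes.read_camera('top')[:,:,::-1]
cv2.imwrite('pics/w5.png',a);cv2.imwrite('pics/t5.png',b)
E
```

```text
11.475 [ 0.4981 -0.2432  0.2658] [0.61463268 0.88762394 0.58842462]
```

View pics/w5.png

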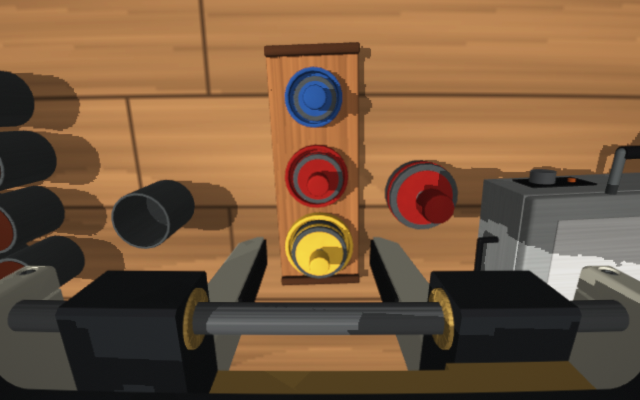

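The red weight is seated upright in the red cup at (317,178), and the large table one is untouched. Now a close look at the lid handle.

Emit:
send_rows(
  motion=[
    [[0, 0.06, 0], 0],
    [[0, 0.12, 0], 0],
    [[0, 0.18, 0], 0],
    [[0, 0.24, 0], 0],
    [[0, 0.3, 0.01], 0],
    [[0, 0.36, 0.04], 0],
    [[0, 0.388, 0.06], 0],
    [[0, 0.388, 0.06], 0],
    [[0, 0.388, 0.06], 0],
    [[0, 0.388, 0.06], 0],
  ],
)

```text
t: 12.82
tool_pos: [0.5006, 0.1434, 0.2084]
orientation: [0.008, 3.14, -0.0]
force: [-0.2, 0.3, 0.2]
opening: 0.0599
```

```bash
python3 - <<'E'
from h import *
s=monitor.read_state();T=T_tool();print(s['t'],s['tool_pos'].round(4),s['force']);np.save('T6.npy',T)
a=eyes.read_camera('wrist')[:,:,::-1]
cv2.imwrite('pics/w6.png',a)
E
```

```text
12.825 [0.5006 0.1434 0.2084] [-0.1589295   0.32293013  0.15055494]
```

View pics/w6.png

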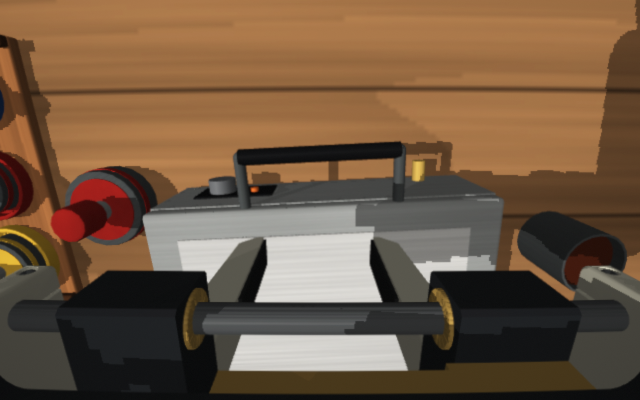

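```bash
python3 - <<'E'
from h import *
T=np.load('T6.npy');mw=eyes.camera_model('wrist');mt=eyes.camera_model('top')
c1=lambda p:np.array(p)/3.7+[215-.36,130-.36]
for n,p in dict(barR=(237,157),barL=(405,149),rodR=(243,185),rodL=(399,180),rodRj=(241,168),rodLj=(399,162)).items(): print(n,onz(mw,p,.112,T).round(4))
for n,p in dict(edgeR=(148,212),edgeL=(502,196)).items(): print(n,onz(mw,p,.118,T).round(4))
print('knob',tri(ray(mw,(222,181),T),ray(mt,c1((357,352)))))
print('yel',tri(ray(mw,(418,168),T),ray(mt,c1((132,366)))))
E
python3 - <<'E'
import cv2
im=cv2.imread('pics/w6.png');cv2.imwrite('pics/w6c.png',cv2.resize(im[130:230,190:450],None,fx=3,fy=3,interpolation=cv2.INTER_CUBIC))
E
```

```text
barR [0.4584 0.0763 0.112 ]
barL [0.4522 0.2181 0.112 ]
rodR [0.4827 0.0797 0.112 ]
rodL [0.4788 0.2148 0.112 ]
rodRj [0.4679 0.079  0.112 ]
rodLj [0.4632 0.2138 0.112 ]
edgeR [ 0.5052 -0.0042  0.118 ]
edgeL [0.4918 0.3036 0.118 ]
knob (array([0.4987971 , 0.03923839, 0.03790655]), np.float64(0.007983364370990467))
yel (array([0.48571743, 0.25915633, 0.02039434]), np.float64(0.0036209569326890985))
```

View pics/w6c.png

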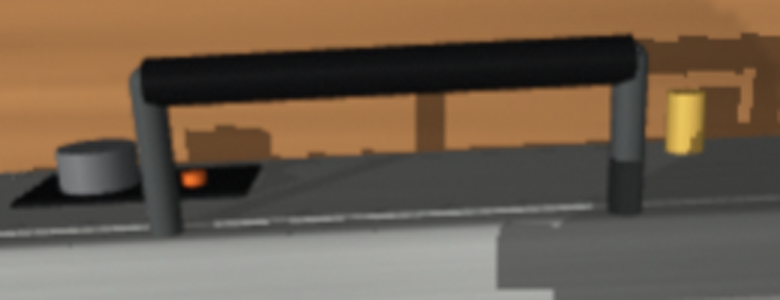

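The front knob (222,186) and the yellow valve (418,170) sit low on the wall, well under the handle. I go for the right rod of the handle, just behind the bar.

Emit:
send_rows(
  motion=[
    [[0.012, -0.03, 0.01], -1.5],
    [[0.024, -0.064, 0.02], -2.7],
    [[0.024, -0.064, 0.03], -2.7],
    [[0.024, -0.064, 0.03], -2.7],
    [[0.024, -0.064, 0.03], -2.7],
  ],
  jaw=0.045,
)

```text
t: 13.5
tool_pos: [0.4764, 0.081, 0.1782]
orientation: [-0.068, 3.14, 0.0]
force: [-0.1, -0.6, -0.5]
opening: 0.045
```

```bash
python3 - <<'E'
from h import *
s=monitor.read_state();T=T_tool();print(s['t'],s['tool_pos'].round(4),s['opening'],T[:3,:3].round(3));np.save('T7.npy',T)
a=eyes.read_camera('wrist')[:,:,::-1].copy()
mw=eyes.camera_model('wrist')
for P in ([.4577,.079,.112],[.476,.0795,.112]):
    print(proj(mw,np.array(P),T))
cv2.imwrite('pics/w7.png',a)
print(shift([.476,.0795,.095],T))
E
```

```text
13.5 [0.4764 0.081  0.1782] 0.044999214483108875 [[-0.999 -0.044  0.001]
 [-0.044  0.999  0.   ]
 [-0.001  0.    -1.   ]]
[314.70797893 192.25426513]
[314.36942376 214.77417668]
[ 0.00049164 -0.00146233  0.08322594]
```

View pics/w7.png

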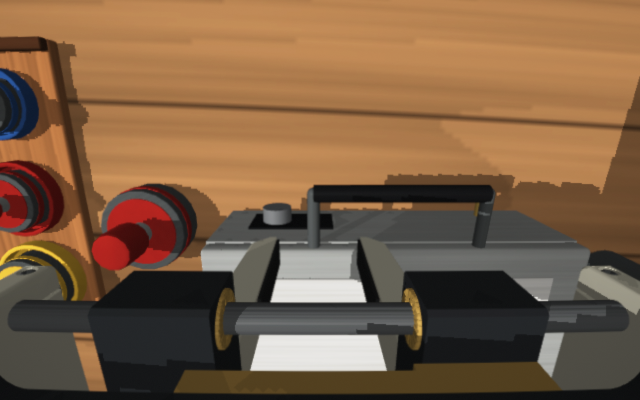

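The rod and bar appear at (314,194), where predicted, with the rod between the fingers. I descend.

Emit:
send_rows(
  motion=[
    [[0, -0.001, 0.03], 0],
    [[0, -0.001, 0.055], 0],
    [[0, -0.001, 0.07], 0],
    [[0, -0.001, 0.083], 0],
    [[0, -0.001, 0.083], 0],
    [[0, -0.001, 0.083], 0],
  ],
)

```text
t: 14.3
tool_pos: [0.4764, 0.0796, 0.0954]
orientation: [-0.068, 3.14, 0.0]
force: [0.5, 0.6, 0.6]
opening: 0.0448
```

```bash
python3 - <<'E'
from h import *
s=monitor.read_state();print(s['t'],s['tool_pos'].round(4),s['force'])
b=eyes.read_camera('scene')[:,:,::-1]
cv2.imwrite('pics/s8.png',cv2.resize(b[80:260,260:460],None,fx=3,fy=3,interpolation=cv2.INTER_CUBIC))
cv2.imwrite('pics/w8.png',eyes.read_camera('wrist')[:,:,::-1])
E
```

```text
14.3 [0.4764 0.0796 0.0954] [0.45404877 0.62942036 0.578224  ]
```

View pics/w8.png

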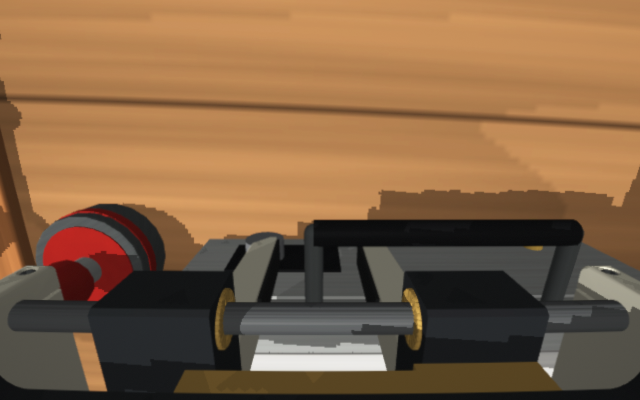

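View pics/s8.png

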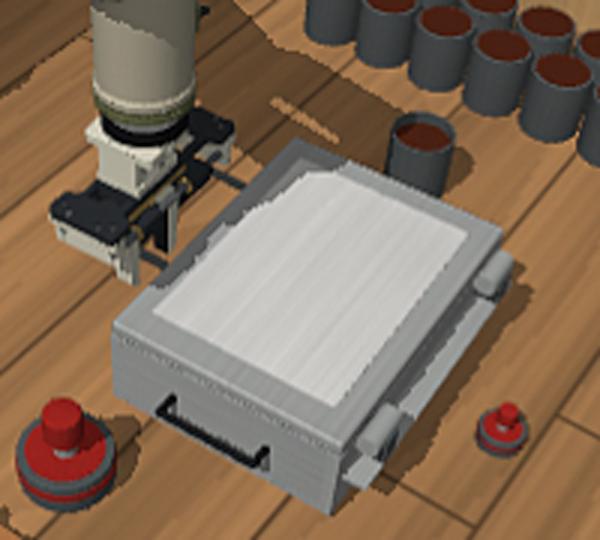

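The fingers straddle the right rod with no contact. I close on it.

Emit:
send_rows(
  motion=[
    [[0, 0, 0], 0],
    [[0, 0, 0], 0],
    [[0, 0, 0], 0],
    [[0, 0, 0], 0],
    [[0, 0, 0], 0],
    [[0, 0, 0], 0],
    [[0, 0, 0], 0],
  ],
  jaw=0,
  squeeze=20,
)

```text
t: 15.28
tool_pos: [0.476, 0.0772, 0.0946]
orientation: [0.068, -3.141, 0.006]
force: [0.3, -11.7, -0.1]
opening: 0.0095
```

```bash
python3 - <<'E'
from h import *
s=monitor.read_state();print(s['t'],s['tool_pos'].round(4),s['force'],s['opening'])
r=.285-.0185; c=.012
for th in np.arange(0.05,.95,.05):
    x=r*np.cos(th)-c*np.sin(th)*-1*-1; 
    # point at (-r, c) rotated: front rises
    px=-r*np.cos(th)+c*np.sin(th)*1; pz=r*np.sin(th)+c*np.cos(th)
    print(round(th,2),'dx tool',round(-(px+r),4),'dz tool',round(-(pz-c),4))
E
```

```text
15.275 [0.476  0.0772 0.0946] [  0.27204633 -11.65578377  -0.08127928] 0.009478849470468492
0.05 dx tool -0.0009 dz tool -0.0133
0.1 dx tool -0.0025 dz tool -0.0265
0.15 dx tool -0.0048 dz tool -0.0397
0.2 dx tool -0.0077 dz tool -0.0527
0.25 dx tool -0.0113 dz tool -0.0656
0.3 dx tool -0.0154 dz tool -0.0782
0.35 dx tool -0.0203 dz tool -0.0907
0.4 dx tool -0.0257 dz tool -0.1028
0.45 dx tool -0.0318 dz tool -0.1147
0.5 dx tool -0.0384 dz tool -0.1263
0.55 dx tool -0.0456 dz tool -0.1375
0.6 dx tool -0.0533 dz tool -0.1484
0.65 dx tool -0.0616 dz tool -0.1588
0.7 dx tool -0.0704 dz tool -0.1689
0.75 dx tool -0.0797 dz tool -0.1784
0.8 dx tool -0.0894 dz tool -0.1875
0.85 dx tool -0.0996 dz tool -0.1961
0.9 dx tool -0.1102 dz tool -0.2042
```

The rod is held, with the opening at 9.5 mm. A side load of 11.7 N says the rod is about 2 mm to the right, so I shift by that much while raising along the arc, first to about 0.5 rad.

Emit:
send_rows(
  motion=[
    [[0, -0.002, 0], 0],
    [[-0.001, -0.002, -0.0133], 0],
    [[-0.0025, -0.002, -0.0265], 0],
    [[-0.005, -0.002, -0.04], 0],
    [[-0.008, -0.002, -0.053], 0],
    [[-0.011, -0.002, -0.0655], 0],
    [[-0.0155, -0.002, -0.078], 0],
    [[-0.02, -0.002, -0.0905], 0],
    [[-0.0257, -0.002, -0.103], 0],
    [[-0.032, -0.002, -0.115], 0],
    [[-0.0384, -0.002, -0.126], 0],
    [[-0.0384, -0.002, -0.126], 0],
  ],
)

```text
t: 16.77
tool_pos: [0.5152, 0.0789, 0.2223]
orientation: [-0.068, 3.139, -0.001]
force: [0.9, -5.6, -3.0]
opening: 0.0093
```

```bash
python3 - <<'E'
from h import *
s=monitor.read_state();print(s['t'],s['tool_pos'].round(4),s['force'],s['opening'])
b=eyes.read_camera('scene')[:,:,::-1]
cv2.imwrite('pics/s9.png',cv2.resize(b[30:260,220:500],None,fx=2.6,fy=2.6,interpolation=cv2.INTER_CUBIC))
cv2.imwrite('pics/w9.png',eyes.read_camera('wrist')[:,:,::-1])
E
```

```text
16.775 [0.5152 0.0789 0.2223] [ 0.93268009 -5.59126555 -2.97417551] 0.009252097621285295
```

View pics/w9.png

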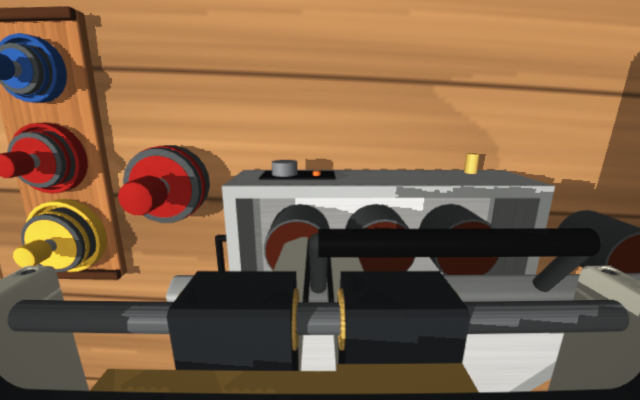

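View pics/s9.png

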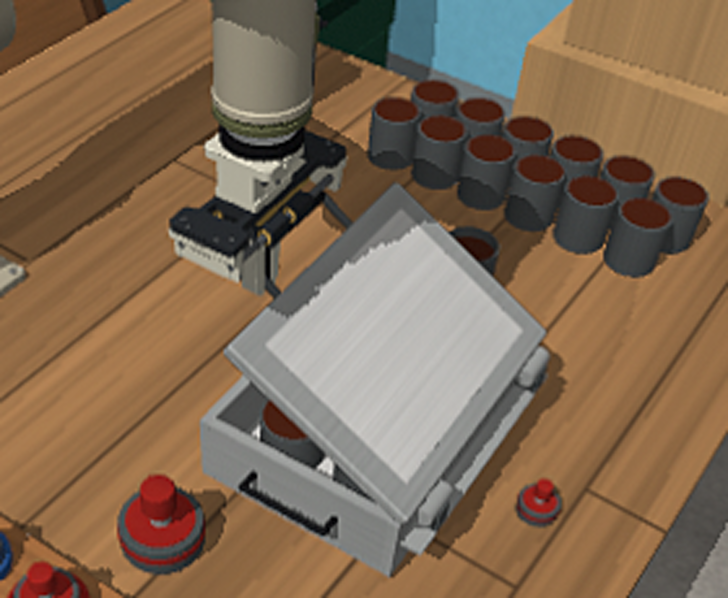

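The lid is up at about 0.5 rad and the rod is still held at (318,250). I continue past the balance point to about 0.88.

Emit:
send_rows(
  motion=[
    [[-0.007, -0.001, -0.0112], 0],
    [[-0.015, -0.001, -0.022], 0],
    [[-0.023, -0.001, -0.0325], 0],
    [[-0.032, -0.001, -0.0426], 0],
    [[-0.041, -0.001, -0.052], 0],
    [[-0.051, -0.001, -0.0612], 0],
    [[-0.058, -0.001, -0.067], 0],
    [[-0.063, -0.001, -0.0715], 0],
    [[-0.067, -0.001, -0.0745], 0],
    [[-0.067, -0.001, -0.0745], 0],
    [[-0.067, -0.001, -0.0745], 0],
  ],
)

```text
t: 18.25
tool_pos: [0.5816, 0.0817, 0.2952]
orientation: [-0.069, 3.141, 0.001]
force: [4.0, 4.3, -6.7]
opening: 0.0092
```

```bash
python3 - <<'E'
from h import *
s=monitor.read_state();print(s['t'],s['tool_pos'].round(4),s['force'],s['opening']);np.save('T10.npy',T_tool())
b=eyes.read_camera('scene')[:,:,::-1]
cv2.imwrite('pics/s10.png',cv2.resize(b[30:260,220:500],None,fx=2.6,fy=2.6,interpolation=cv2.INTER_CUBIC))
cv2.imwrite('pics/w10.png',eyes.read_camera('wrist')[:,:,::-1])
cv2.imwrite('pics/t10.png',cv2.resize(eyes.read_camera('top')[120:290,190:440,::-1],None,fx=3,fy=3,interpolation=cv2.INTER_CUBIC))
E
```

```text
18.25 [0.5816 0.0817 0.2952] [ 3.97236578  4.28435917 -6.72071147] 0.009153167669413204
```

View pics/w10.png

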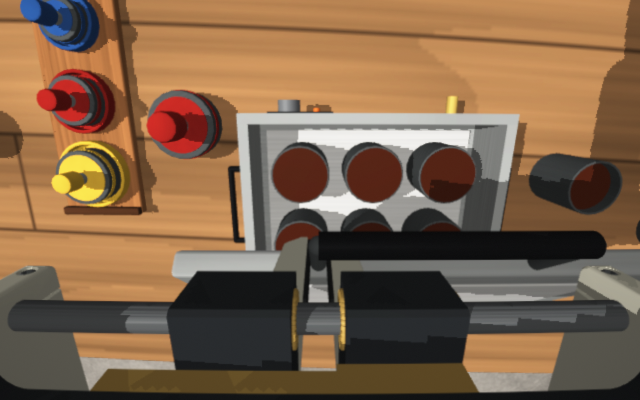

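View pics/s10.png

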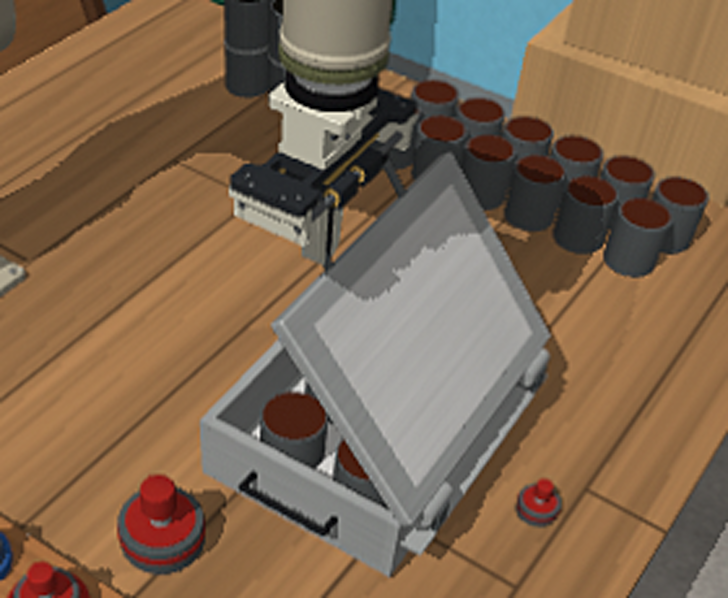

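View pics/t10.png

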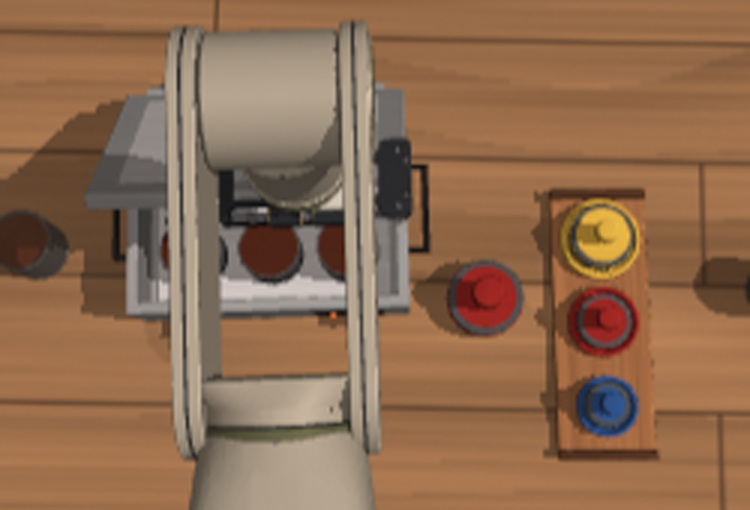

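```bash
cat > ang.py <<'E'
from h import *
def ang(px_list,off=(220,30),sc=2.6):
    ms=eyes.camera_model('scene');yaw=.0435
    ex=np.array([np.cos(yaw),np.sin(yaw),0]);ey=np.array([-np.sin(yaw),np.cos(yaw),0])
    FR=np.array([.504,-.007,0])  # front right rim corner
    H=FR+.24*ex
    for p,w in px_list:
        q=np.array(p)/sc+np.array(off)-.3
        o,d=ray(ms,q); t=((H+w*ey-o)@ey)/(d@ey); X=o+d*t
        u=-(X-H)@ex; z=X[2]-.1
        print(p,'u,z',u.round(4),z.round(4),'len',np.hypot(u,z).round(4),'th',round(np.arctan2(z,u)-np.arctan2(.018,.24),3))
E
python3 - <<'E'
from ang import *
ang([((275,323),0),((448,152),.32)])
p=np.load('T10.npy')[:3,3];p0=np.array([.476,.0772,.0946])
ex=np.array([np.cos(.0435),np.sin(.0435)])
a=(p-p0);u=a[:2]@ex;print(u,a[2])
E
```

```text
(275, 323) u,z 0.1516 0.1797 len 0.2351 th 0.795
(448, 152) u,z 0.1486 0.1824 len 0.2353 th 0.812
0.10572588492615799 0.20061872873909342
```

```bash
python3 - <<'E'
from ang import *
ang([((228,348),0),((401,184),.32)])
ang([((347,209),0),((508,44),.32)],off=(170,110),sc=2.7)
im=cv2.imread('pics/s10.png')[130:370,250:500];cv2.imwrite('pics/s10c.png',cv2.resize(im,None,fx=2.4,fy=2.4))
E
```

```text
(228, 348) u,z 0.204 0.1184 len 0.2359 th 0.451
(401, 184) u,z 0.1978 0.1206 len 0.2316 th 0.473
(347, 209) u,z 0.2364 0.0105 len 0.2366 th -0.031
(508, 44) u,z 0.2413 0.0048 len 0.2414 th -0.055
```

View pics/s10c.png

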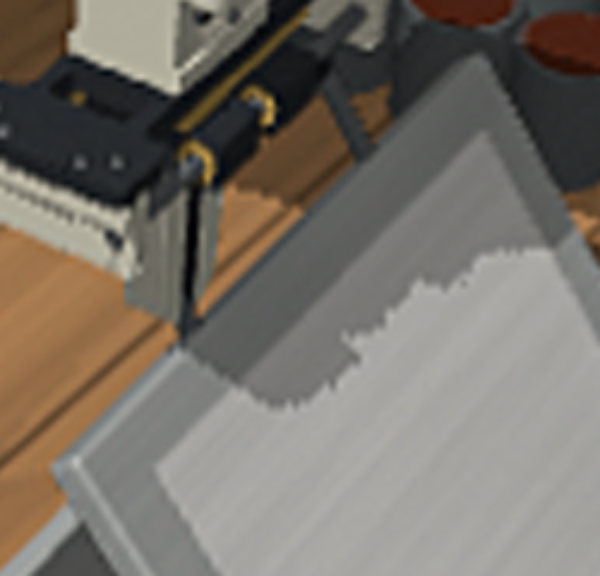

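With its shut-lid bias of about -0.04 removed, the scene view gives 0.84 to 0.85, while the arm's travel gives 0.88. That margin over 0.82 is too thin, so I ease up a little further to about 0.93 by arm travel, still far from 1.25.

Emit:
send_rows(
  motion=[
    [[-0.004, -0.001, -0.002], 0],
    [[-0.008, -0.001, -0.005], 0],
    [[-0.0115, -0.001, -0.007], 0],
    [[-0.0115, -0.001, -0.007], 0],
    [[-0.0115, -0.001, -0.007], 0],
    [[-0.0115, -0.001, -0.007], 0],
  ],
)

```text
t: 19.15
tool_pos: [0.5928, 0.0822, 0.3031]
orientation: [-0.071, 3.14, 0.003]
force: [1.0, 7.3, -1.0]
opening: 0.0096
```

```bash
python3 - <<'E'
from h import *
s=monitor.read_state();print(s['t'],s['tool_pos'].round(4),s['force'],s['opening'])
b=eyes.read_camera('scene')[:,:,::-1]
cv2.imwrite('pics/s11.png',cv2.resize(b[70:200,300:440],None,fx=5,fy=4.6,interpolation=cv2.INTER_CUBIC))
E
```

```text
19.15 [0.5928 0.0822 0.3031] [ 1.0216489   7.29235956 -0.95764077] 0.009612906670854049
```

View pics/s11.png

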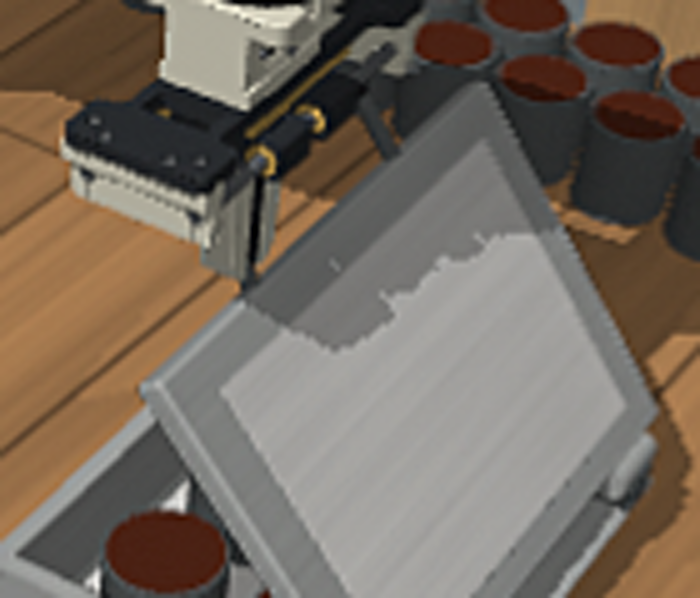

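Force at the grip is small and the lid is clearly past 0.82. Now I ease it back to about 0.6.

Emit:
send_rows(
  motion=[
    [[0.005, 0.001, 0.0038], 0],
    [[0.011, 0.002, 0.0078], 0],
    [[0.0213, 0.002, 0.0161], 0],
    [[0.0314, 0.002, 0.025], 0],
    [[0.041, 0.002, 0.0342], 0],
    [[0.05, 0.002, 0.044], 0],
    [[0.057, 0.002, 0.052], 0],
    [[0.0602, 0.002, 0.0562], 0],
    [[0.0602, 0.002, 0.0562], 0],
    [[0.0602, 0.002, 0.0562], 0],
    [[0.0602, 0.002, 0.0562], 0],
    [[0.0602, 0.002, 0.0562], 0],
  ],
)

```text
t: 20.7
tool_pos: [0.5327, 0.0796, 0.2462]
orientation: [-0.068, 3.141, -0.001]
force: [-0.9, -4.2, -0.7]
opening: 0.0093
```

```bash
python3 - <<'E'
from h import *
s=monitor.read_state();print(s['t'],s['tool_pos'].round(4),s['force'],s['opening'],abs(s['dq']).max())
b=eyes.read_camera('scene')[:,:,::-1]
cv2.imwrite('pics/s12.png',cv2.resize(b[30:260,220:500],None,fx=2.6,fy=2.6,interpolation=cv2.INTER_CUBIC))
cv2.imwrite('pics/w12.png',eyes.read_camera('wrist')[:,:,::-1])
cv2.imwrite('pics/t12.png',cv2.resize(eyes.read_camera('top')[120:290,190:440,::-1],None,fx=3,fy=3,interpolation=cv2.INTER_CUBIC))
p=s['tool_pos'];p0=np.array([.476,.0772,.0946]);ex=np.array([np.cos(.0435),np.sin(.0435)])
a=p-p0;u=a[:2]@ex;print('u,z',u,a[2],'th',np.arctan2(.012+a[2],.2665-u)-np.arctan2(.012,.2665))
E
```

```text
20.7 [0.5327 0.0796 0.2462] [-0.91619331 -4.17557697 -0.7377311 ] 0.009349395180655567 0.0017185474138720336
u,z 0.05673768908646416 0.15163519410667559 th 0.6174895769192158
```

View pics/s12.png

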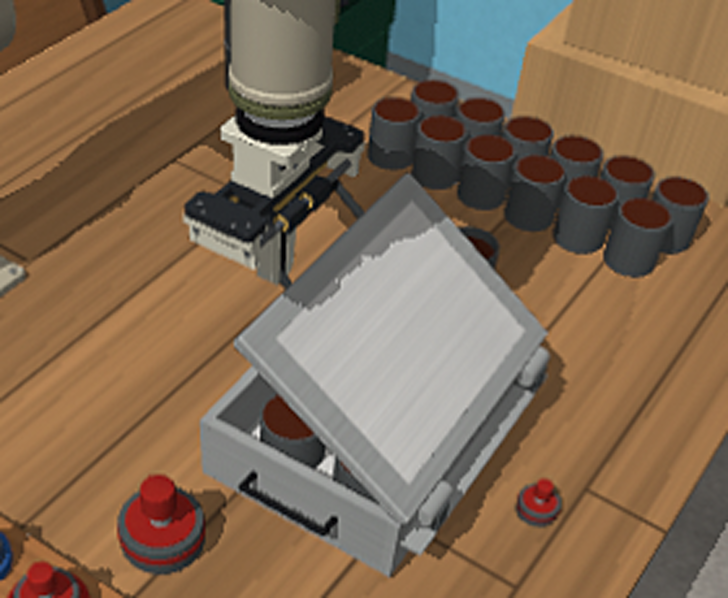

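View pics/w12.png

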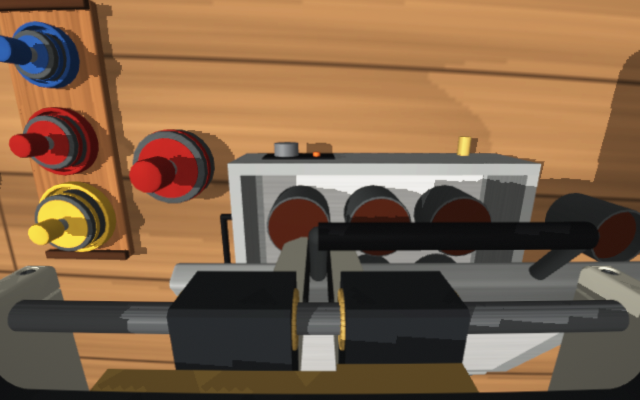

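View pics/t12.png

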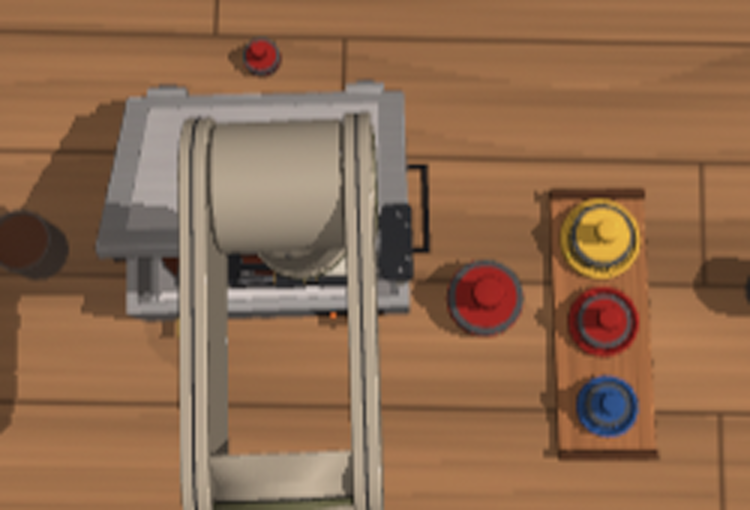

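```bash
python3 - <<'E'
from ang import *
ang([((236,341),0),((410,173),.32)])
print('peak');ang([((142/5,385/4.6),0),((482/5,80/4.6),.32)],off=(300,70),sc=1)
mt=eyes.camera_model('top')
im=cv2.imread('pics/t12.png');h=cv2.cvtColor(im,cv2.COLOR_BGR2HSV)
m=cv2.inRange(h,(0,150,60),(6,255,255))|cv2.inRange(h,(174,150,60),(180,255,255));m[:,:555]=0;m[:,650:]=0
c=np.vstack([k for k in cv2.findContours(m,cv2.RETR_EXTERNAL,cv2.CHAIN_APPROX_NONE)[0] if len(k)>20])
print('cup',onz(mt,np.array(cv2.fitEllipse(c)[0])/3+[189.7,119.7],.03))
print('weight disc', onz(mt,np.array((605,321))/3+[189.7,119.7],.046))
E
```

```text
(236, 341) u,z 0.1945 0.1331 len 0.2357 th 0.525
(410, 173) u,z 0.1887 0.139 len 0.2344 th 0.56
peak
(28.4, 83.69565217391305) u,z 0.1444 0.1853 len 0.2349 th 0.834
(96.4, 17.39130434782609) u,z 0.1373 0.1904 len 0.2348 th 0.871
cup [ 0.5009877 -0.2432729  0.03     ]
weight disc [ 0.49978849 -0.24280057  0.046     ]
```

The lid now reads 0.53 to 0.56 raw from the camera, about 0.58 after correction, and 0.62 from arm travel. Both are inside 0.47 to 0.71. The peak read 0.83 to 0.87 raw and about 0.9 corrected. The arm is still, so I hand it in.

```bash
python3 -c "
from plant import ticket,monitor
print(ticket.close_job());s=monitor.read_state();print(s['t'],s['tool_pos'],s['force'],s['opening'])"
```

```text
the job is handed in; nothing more can be done
None
the job is handed in; nothing more can be done
```

I put the red weight back in its red cup, raised the lid past its balance point, eased it back, and handed the job in at about 21 s with the gripper still holding the lid. No verdict was reported.

- **Red weight:** the top view shows it standing in its cup, its centre about 1 mm from the cup's centre. I released it there while the lid was still shut.
- **Lid at its highest:** about 0.93 rad by arm travel. The scene camera read 0.83–0.87 uncorrected, or about 0.87–0.92 after allowing for how low it reads when the lid is shut.
- **Lid now:** held still by the right rod of the front handle at about 0.62 rad by arm travel. The camera gave 0.53–0.56 uncorrected, or about 0.58 corrected. Both are inside 0.47–0.71, and the fingers are closed on the rod at 9.3 mm.
- **Others:** the other weights and the tins in view look unmoved in the last pictures. I did not measure their positions.

**Disagreements:**
- The camera and arm angles differ by about 0.04 rad. At the first stop above balance that left too little margin over 0.82, so I raised the lid a little further before easing it back.
- A side load of about 4 N remained on the grip at the end.

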